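# Sockets back on the rail by size

### The arm

A 7-joint arm with a two-finger parallel gripper is mounted at the origin on the work surface; the furniture and walls round the work are solid. World frame = base frame: x ahead of the robot, y to its left, z up, the work surface at z = 0. Lengths are in mm, angles in rad, forces in N, time in s.
With the tool pointing down it reaches from about 425 to 1025 mm from the base axis. Payload 3.6 kg.
Tool frame: the origin (TCP) lies midway between the tips of the shut fingers; the grasp point (between the pads) lies 19 mm behind it; z points along the fingers, y is the line along which they close (so a half turn about z gives the same grasp; the last joint's range is limited). The gripper opens to 85 mm and grips with 20 to 120 N. Pads are 22 mm wide; open, the fingers measure 114 mm over their backs; the gripper's body (76 mm by 85 mm) begins 54 mm behind the grasp point. The pads swing forward as they close: fully open they stand 13 mm farther back than shut.
Start: joints at [1.198, 0.591, 0.048, 1.609, -0.033, 0.943, -0.034], TCP at [200.219, -696.808, 206.202] pointing down, gripper open.
Joint ranges: [-2.69, 2.69], [-0.47, 2.24], [-1.27, 1.36], [0.19, 2.51], [-1.53, 4.68], [0.08, 2.07], [-3.09, 3.09]. Speed limits (rad/s): [2.57, 2.57, 3.14, 3.14, 3.14, 3.14, 3.14].

### API

Orientations are given as a 3x3 rotation matrix whose columns are the frame's x, y, z axes.
In Python, from cell import env, optics gives the robot as it stands.
- The arm moves only by the tool jog_arm, never from a script. Its argument "deltas" is a list of rows, each an object with "dp": the shift along the world's x, y, z in units of 60 mm (1.0 is 60 mm), a list of three; "twist": the turn, a rotation vector about the world's x, y, z in units of 10 degrees (1.0 is 10 degrees), a list of three. In form: [{"dp": [dx, dy, dz], "twist": [ax, ay, az]}, ...]. A call has exactly 8 rows; each row is the pose to reach, as a shift and turn from the pose commanded when the call began; what a row does not reach only later rows make up. A row lasts 1/8 s, in which the tool goes at most 62.5 mm and 10.7 degrees, less where a joint would pass 70% of its speed; a pose out of reach is approached as far as the arm can. A call with a gripper value outside its range is refused whole. "grip" is the finger opening in mm, from 0 to 85.4, set as the call begins (left out, the last holds). The fingers move at their own pace and stop on an object; "newtons" is the grip in N (left out, the last holds). Time passes only in rows, so rows that repeat a pose let the fingers close, or fill a call up. It gives the time, the measured TCP pose, the force, the opening and the grip force at its end, in the units of the state.
- env.get_obs(): the state, without advancing time (a new reading comes with each control period).
- optics.camera(name): name is "scene" or "side" or "wrist"; returns a dict with "frame" (400x640x3 uint8, red, green, blue), "vertical_fov" (degrees; the focal length in pixels is half the picture's height over the tangent of half this angle, whatever the lens; pixels are square), "cx", "cy" (the principal point, pixels), "R" (3x3) and "t" (3): a world point X has camera coordinates R X + t. Camera axes: x right, y down, z forward; pixel columns grow to the right and rows downward; lengths in mm; the calibration is good to about 2 mm. The wrist camera is an equidistant fisheye: a pixel r from the principal point sees the ray r / f radians off the axis. A picture is of the moment at which its call begins. There is no depth.
- env.job_done(): hands the job in; it is judged then, once.
The state is a dict: "t": time; "q": joint angles; "dq": joint speeds; "tau": joint torques, N m; "ee_pos": TCP position; "eef_rot": TCP orientation; "ft_force": force on the tool from outside, world axes, zero at the start; "moment": the same for the moment, N m; "grip_width": opening from 0.0 (shut) to 1.0 (fully open); "grasp_force": force on a finger pad.
Only numpy, scipy, OpenCV 4.12 (cv2) and the standard library are available. Lean on these libraries where they do the work, as an engineer would, in place of code of your own. Each camera call takes 0.05 s, during which the arm holds its last target. There are 200 camera calls.

### The job

Put the four loose steel sockets back on the socket rail, one on each black rubber pad, in order of size: the biggest on the pad next to the black knob, getting smaller towards the other end. Leave each standing upright with its opening up, centred on its pad.

Things in the scene. Friction and masses are not known exactly. Their poses are not given: they have to be found in the camera images.
- socket_a_centre (a point): the smallest of four plain steel sockets (for a ratchet), a round upright cylinder 22 mm in diameter and 40 mm tall, standing on the bench with its six-sided opening up; this point is on its axis, half-way up (20 mm above its foot); z points up out of the opening. Loose, under 0.5 kg; may be gripped across its sides in any direction
- socket_b_centre (a point): the second smallest of four plain steel sockets (for a ratchet), a round upright cylinder 29 mm in diameter and 44 mm tall, standing on the bench with its six-sided opening up; this point is on its axis, half-way up (22 mm above its foot); z points up out of the opening. Loose, under 0.5 kg; may be gripped across its sides in any direction
- socket_c_centre (a point): the second biggest of four plain steel sockets (for a ratchet), a round upright cylinder 38 mm in diameter and 50 mm tall, standing on the bench with its six-sided opening up; this point is on its axis, half-way up (25 mm above its foot); z points up out of the opening. Loose, under 0.5 kg; may be gripped across its sides in any direction
- socket_d_centre (a point): the biggest of four plain steel sockets (for a ratchet), a round upright cylinder 48 mm in diameter and 58 mm tall, standing on the bench with its six-sided opening up; this point is on its axis, half-way up (29 mm above its foot); z points up out of the opening. Loose, under 0.5 kg; may be gripped across its sides in any direction
- pad1: an end pad of the four alike black rubber pads in a row on the rail (pad1, pad2, pad3, pad4 in that order along the rail, 70 mm from centre to centre). Round, 56 mm in diameter, 2 mm thick, fixed on the rail, z up; its origin is the centre of its underside, so that its top, where a socket stands, is 2 mm above the origin and 22 mm above the bench.
- pad2: an inner pad of the four alike black rubber pads in a row on the rail (pad1, pad2, pad3, pad4 in that order along the rail, 70 mm from centre to centre). Round, 56 mm in diameter, 2 mm thick, fixed on the rail, z up; its origin is the centre of its underside, so that its top, where a socket stands, is 2 mm above the origin and 22 mm above the bench.
- pad3: an inner pad of the four alike black rubber pads in a row on the rail (pad1, pad2, pad3, pad4 in that order along the rail, 70 mm from centre to centre). Round, 56 mm in diameter, 2 mm thick, fixed on the rail, z up; its origin is the centre of its underside, so that its top, where a socket stands, is 2 mm above the origin and 22 mm above the bench.
- pad4: an end pad of the four alike black rubber pads in a row on the rail (pad1, pad2, pad3, pad4 in that order along the rail, 70 mm from centre to centre). Round, 56 mm in diameter, 2 mm thick, fixed on the rail, z up; its origin is the centre of its underside, so that its top, where a socket stands, is 2 mm above the origin and 22 mm above the bench.
- rail: the socket rail: a flat light wooden board 64 mm wide, 352 mm long and 20 mm high, lying on the bench and fixed to it, with the four pads on its middle line; origin at the centre of its underside, x across the rail, y along it, z up
- knob: round black plastic carrying knob, 28 mm in diameter and 24 mm tall, fixed on top of one end of the rail (either end, pad1's or pad4's), on its middle line, 49 mm from the centre of the end pad next to it; the other end has only a flat screw head. Origin: centre of its underside, on the rail's top, 20 mm above the bench
Not all that is in view belongs to the job. What is shaped like the part that bears socket_b_centre but red is not meant.

How it is judged:
By the outcome, as a careful person would: the job done as asked, in the order asked, and still so for the second after the job is handed in, with the robot touching nothing.
It also fails if it takes over 93 s, if anything falls off the work surface, if the arm or the gripper's body presses on something with over 40 N, if the wrist force passes 120 N, or if a joint passes its speed limit or range.

## Working session

There is one attempt and no reset: what is moved stays moved. The work goes in short steps, Python scripts to look and compute and a tool call to move; the robot and the scene stay as the last step left them, time stands still between calls to the robot, and variables do not carry over. Pictures are saved under pics/ and viewed, at most 14 in all, crops included, and the job is handed in when it is done.

Besides the shell and the picture viewer there is one more tool, called after "Emit:" as name([rows], argument=value, ...), one row to a line, values as JSON. jog_arm: Moves the arm, as the interface text tells. Its arguments: {"type":"object","properties":{"deltas":{"type":"array"},"grip":{"type":"number"},"newtons":{"type":"number"}},"required":["deltas"]}

```bash
mkdir -p pics
cat > h.py <<'E'
import numpy as np, cv2, pickle
from cell import env, optics
def snap(n):
    c=optics.camera(n); c['f']=200/np.tan(np.radians(c['vertical_fov'])/2)
    c['R']=np.array(c['R']);c['t']=np.array(c['t']);return c
def save(c,fn): cv2.imwrite(fn,c['frame'][:,:,::-1])
def ray(c,u,v,fish=False):
    x=(u-c['cx'])/c['f'];y=(v-c['cy'])/c['f']
    if fish:
        r=np.hypot(x,y); s=np.sin(r)/r if r>1e-9 else 1; d=np.array([x*s,y*s,np.cos(r)])
    else: d=np.array([x,y,1.])
    return -c['R'].T@c['t'], c['R'].T@d
def onz(c,u,v,z,fish=False):
    o,d=ray(c,u,v,fish); return o+d*(z-o[2])/d[2]
def proj(c,X,fish=False):
    p=c['R']@np.array(X,float)+c['t']
    if fish:
        r=np.hypot(p[0],p[1]);th=np.arctan2(r,p[2]);q=p[:2]/r*th
    else: q=p[:2]/p[2]
    return q*c['f']+[c['cx'],c['cy']]
E
python3 - <<'E'
from h import *
for n in ['scene','side','wrist']:
    c=snap(n); save(c,f'pics/{n}0.png'); pickle.dump(c,open(f'{n}0.pkl','wb'))
    print(n,-c['R'].T@c['t'],c['R'][2],c['f'])
E
```

```text
scene [   0.89682842 -456.84219868  643.74340412] [ 0.58476848  0.45663016 -0.67047351] 361.5264393345752
side [ 257.07019847 -754.49699146  478.93508168] [ 0.28712145  0.8235378  -0.48923079] 453.2766576352551
wrist [ 264.66771741 -678.20570384  373.54718993] [-0.25542532 -0.07139724 -0.96418895] 309.70691628693146
```

View pics/scene0.png

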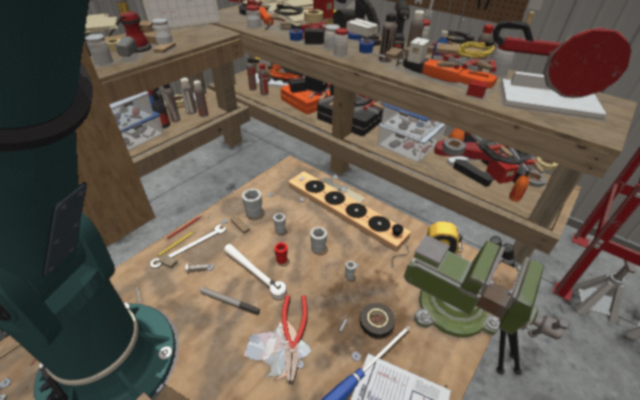

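View pics/side0.png

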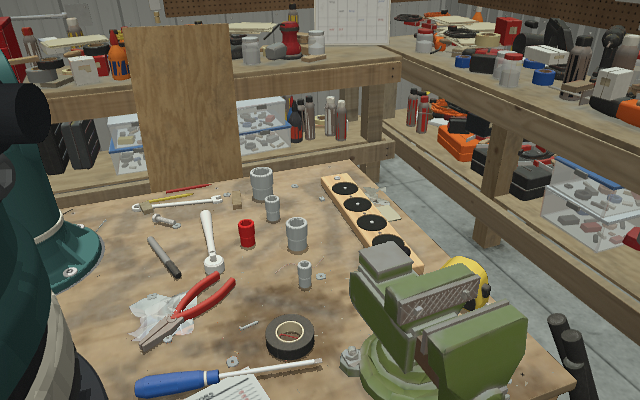

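View pics/wrist0.png

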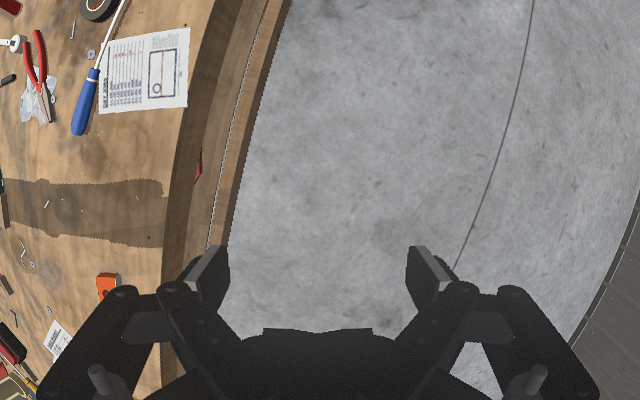

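```bash
cat > m.py <<'E'
from h import *
D={'a':(22,40),'b':(29,44),'c':(38,50),'d':(48,58)}
seeds={'side':{'d':(261,183),'b':(272,208),'c':(296,234),'a':(305,275)},'scene':{'d':(253,203),'b':(280,223),'c':(318,238),'a':(350,270)}}
for n in seeds:
    c=pickle.load(open(n+'0.pkl','rb')); 
    hsv=cv2.cvtColor(c['frame'],cv2.COLOR_RGB2HSV)
    m=((hsv[:,:,1]<62)).astype(np.uint8)
    if n=='side': 
        _=0
    N,L,st,ce=cv2.connectedComponentsWithStats(m,connectivity=4)
    cam=-c['R'].T@c['t']
    for k,(u,v) in seeds[n].items():
        sub=L[v-12:v+13,u-8:u+9]; l=np.bincount(sub[sub>0]).argmax()
        x,y,w,h,A=st[l]; d,H=D[k]; uc=x+(w-1)/2
        def off(p,s):
            g=p[:2]-cam[:2]; g/=np.linalg.norm(g); return p[:2]+s*g*d/2
        f=off(onz(c,uc,y+h-.5,0),1); t=off(onz(c,uc,y-.5,H),-1)
        # width
        mid=onz(c,uc,y+h/2,H/2); wd=w*np.linalg.norm(mid-cam)/c['f']
        print(n,k,(x,y,w,h,A),'foot',f.round(),'top',t.round(),'w~',wd.round())
    # pads
    g=(hsv[:,:,2]<70).astype(np.uint8)
    N,L,st,ce=cv2.connectedComponentsWithStats(g)
    for i in range(1,N):
        if 60<st[i,4]<1200 and 170<ce[i][1]<260 and 280<ce[i][0]<420: print(n,st[i],ce[i].round(1),onz(c,*ce[i],22).round())
E
python3 m.py
python3 - <<'E'
from h import *
c=pickle.load(open('side0.pkl','rb'));a=cv2.resize(c['frame'][150:310,220:440],None,fx=3.5,fy=3.5,interpolation=2)
cv2.imwrite('pics/crop1.png',a[:,:,::-1])
E
```

```text
side d (np.int32(232), np.int32(167), np.int32(65), np.int32(55), np.int32(1235)) foot [414.  10.] top [440.  86.] w~ 133.0
side b (np.int32(232), np.int32(167), np.int32(65), np.int32(55), np.int32(1235)) foot [413.   1.] top [448. 124.] w~ 135.0
side c (np.int32(284), np.int32(217), np.int32(24), np.int32(35), np.int32(677)) foot [ 443. -111.] top [ 445. -113.] w~ 43.0
side a (np.int32(297), np.int32(260), np.int32(15), np.int32(29), np.int32(356)) foot [ 424. -217.] top [ 425. -217.] w~ 24.0
side [332 183  26  12 241] [344.5 188.3] [593.  17.  22.]
side [344 198  27  14 292] [357.  204.3] [590. -53.  22.]
side [357 215  30  16 364] [371.3 222.4] [ 588. -123.   22.]
side [372 235  38  21 282] [390.5 241.6] [ 591. -190.   22.]
scene d (np.int32(241), np.int32(188), np.int32(22), np.int32(30), np.int32(530)) foot [428.  95.] top [436.  88.] w~ 56.0
scene b (np.int32(272), np.int32(212), np.int32(14), np.int32(22), np.int32(245)) foot [427.  -4.] top [431.  -6.] w~ 34.0
scene c (np.int32(309), np.int32(226), np.int32(19), np.int32(27), np.int32(387)) foot [ 447. -114.] top [ 446. -113.] w~ 44.0
scene a (np.int32(345), np.int32(260), np.int32(14), np.int32(20), np.int32(192)) foot [ 429. -224.] top [ 426. -219.] w~ 31.0
scene [306 181  17  11 124] [314.4 186. ] [593.  17.  22.]
scene [326 192  18  12 141] [334.4 197.8] [589. -54.  22.]
scene [347 204  19  13 167] [355.9 210. ] [ 586. -124.   22.]
scene [369 217  20  14 192] [378.8 223.4] [ 583. -193.   22.]
scene [393 225   9  11  76] [397.1 229.7] [ 593. -238.   22.]
```

View pics/crop1.png

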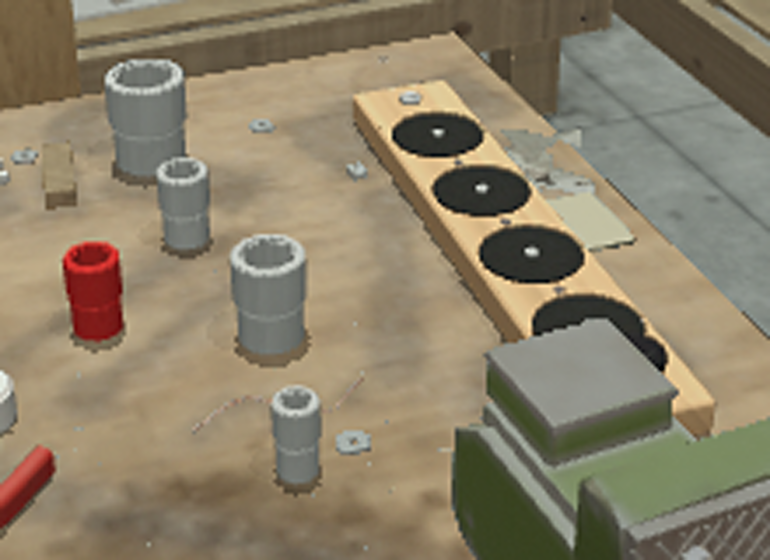

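Run:
```python
from h import *
C={n:pickle.load(open(n+'0.pkl','rb')) for n in ['scene','side']}
c=C['side'];cam=-c['R'].T@c['t']
for k,d,H,u,t,b in [('d',48,58,261.7,166.6,202),('b',29,44,272.6,194.6,222.6)]:
    for v,z,s in((b,0,1),(t,H,-1)):
        p=onz(c,u,v,z)[:2];g=p-cam[:2];g/=np.linalg.norm(g);print(k,(p+s*g*d/2).round(1))
# vise slab centre triangulation
def tri(a,b):
    o1,d1=ray(C['side'],*a);o2,d2=ray(C['scene'],*b)
    s=np.linalg.lstsq(np.c_[d1,-d2],o2-o1,rcond=None)[0];p,q=o1+d1*s[0],o2+d2*s[1];return ((p+q)/2).round(),np.linalg.norm(p-q).round(1)
print(tri((386,255),(433,249)))
o=env.get_obs();print(o['t'],o['ee_pos'],o['eef_rot'])
a=cv2.resize(C['scene']['frame'][200:340,340:560],None,fx=3.5,fy=3.5,interpolation=2);cv2.imwrite('pics/crop2.png',a[:,:,::-1])
```

```text
d [428.6  86.1]
d [435.3  87.6]
b [427.5  -9.2]
b [432.3  -6.2]
(array([ 489., -353.,  133.]), np.float64(3.8))
0.15 [ 200.02314511 -696.15227993  205.27464783] [[ 9.61086357e-01  2.76247440e-01 -6.05400034e-04]
 [ 2.76248074e-01 -9.61084954e-01  1.64697345e-03]
 [-1.26868665e-04 -1.75012431e-03 -9.99998460e-01]]
```

View pics/crop2.png

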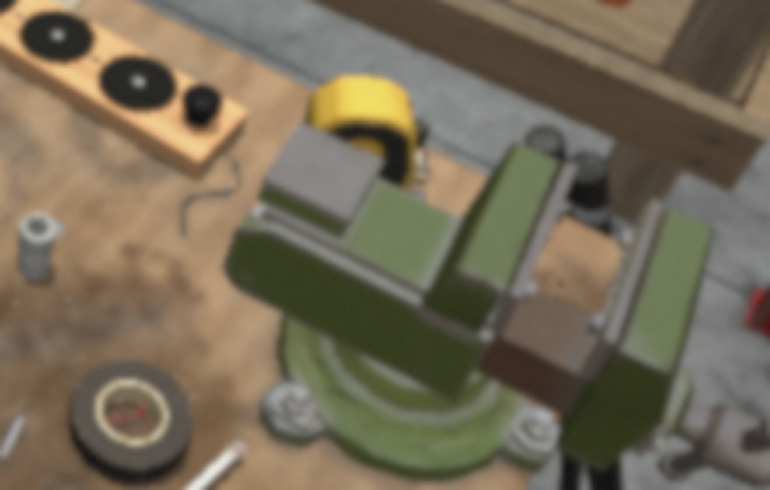

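The side crop shows d (145,120), b (183,205), c (268,298) and a (296,438), all plain steel. The red look-alike at (93,290) is excluded. The scene crop puts the knob at (201,104), at the pad4 (y≈-193) end, so d goes there. I'm starting the move now.

Emit:
jog_arm([
  {"dp":[0.55,0.85,0.2],"twist":[0,0,0.9]},
  {"dp":[1.1,1.7,0.4],"twist":[0,0,1.8]},
  {"dp":[1.65,2.6,0.6],"twist":[0,0,2.7]},
  {"dp":[2.2,3.5,0.8],"twist":[0,0,3.6]},
  {"dp":[2.8,4.4,0.8],"twist":[0,0,4.5]},
  {"dp":[3.35,5.3,0.8],"twist":[0,0,5.4]},
  {"dp":[3.9,6.2,0.8],"twist":[0,0,6.3]},
  {"dp":[4.5,7.0,0.8],"twist":[0,0,7.1]},
], grip=85)

```text
t: 1.15
ee_pos: [467.5, -279.2, 254.2]
eef_rot: [[0.047, 0.999, -0.0], [0.999, -0.047, -0.0], [-0.0, -0.0, -1.0]]
ft_force: [0.7, 0.2, 0.2]
grip_width: 0.993
grasp_force: 0.0
```

Emit:
jog_arm([
  {"dp":[-0.1,0.9,0],"twist":[0,0,0]},
  {"dp":[-0.1,1.8,0],"twist":[0,0,0]},
  {"dp":[-0.2,2.7,-0.1],"twist":[0,0,0]},
  {"dp":[-0.3,3.6,-0.2],"twist":[0,0,0]},
  {"dp":[-0.4,4.4,-0.4],"twist":[0,0,0]},
  {"dp":[-0.5,5.0,-0.6],"twist":[0,0,0]},
  {"dp":[-0.5,5.0,-0.6],"twist":[0,0,0]},
  {"dp":[-0.5,5.0,-0.6],"twist":[0,0,0]},
])

```text
t: 2.15
ee_pos: [437.2, 18.4, 218.2]
eef_rot: [[0.052, 0.999, -0.0], [0.999, -0.052, -0.001], [-0.001, -0.0, -1.0]]
ft_force: [0.9, -0.2, 0.2]
grip_width: 0.997
grasp_force: 0.0
```

Run:
```python
from h import *
c=snap('wrist');pickle.dump(c,open('wrist1.pkl','wb'));save(c,'pics/wrist1.png')
for k,X in dict(d=(434,88,58),b=(430,-6,44),c=(445,-113,50),a=(426,-219,40),p1=(593,17,22),p4=(584,-193,22)).items(): print(k,proj(c,X,True).round())
print(env.get_obs()['ee_pos'])
```

```text
d [311. 114.]
b [312. 197.]
c [329. 281.]
a [318. 339.]
p1 [441. 169.]
p4 [423. 310.]
[437.4609395   17.90567456 218.321355  ]
```

View pics/wrist1.png

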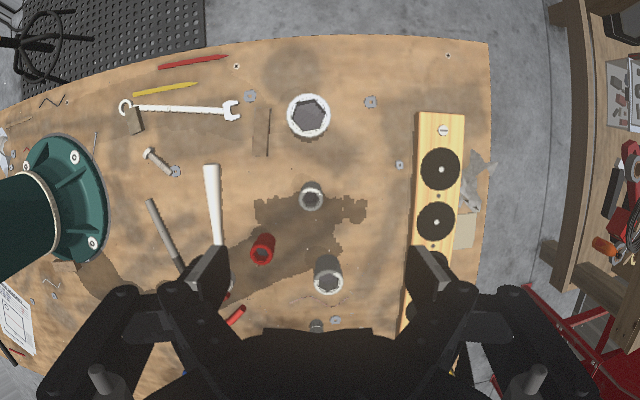

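The wrist picture shows d at about (308,115), b (311,197), c (328,281), red (263,249), and pads at (440,169) and (436,221). All agree with the predictions.

```bash
cat > top.py <<'E'
from h import *
def top(c,X,d,H,fish=True,verbose=True):
    # bright top-rim blob near the prediction, min enclosing circle -> plane z=H
    u,v=proj(c,X,fish); u2,v2=proj(c,np.array(X)+[d/2,0,0],fish); r=np.hypot(u2-u,v2-v)
    hsv=cv2.cvtColor(c['frame'],cv2.COLOR_RGB2HSV)
    m=((hsv[:,:,1]<60)&(hsv[:,:,2]>150)).astype(np.uint8)
    yy,xx=np.mgrid[:400,:640]; m[np.hypot(xx-u,yy-v)>1.7*r+3]=0
    N,L,st,ce=cv2.connectedComponentsWithStats(m)
    l=1+st[1:,4].argmax(); pts=np.argwhere(L==l)[:,::-1].astype(np.float32)
    (cx,cy),R=cv2.minEnclosingCircle(pts)
    e=cv2.fitEllipse(cv2.convexHull(pts.astype(np.int32)))
    print('pred',(round(u),round(v),round(r,1)),'circ',round(cx,1),round(cy,1),round(R,1),'->',onz(c,cx,cy,H,fish).round(1),'ell',np.round(e[0],1),np.round(e[1],1),onz(c,*e[0],H,fish).round(1))
def dark(c,X,fish=True):
    u,v=proj(c,X,fish);hsv=cv2.cvtColor(c['frame'],cv2.COLOR_RGB2HSV)
    m=(hsv[:,:,2]<75).astype(np.uint8);N,L,st,ce=cv2.connectedComponentsWithStats(m)
    s=L[int(v)-12:int(v)+13,int(u)-12:int(u)+13];l=np.bincount(s[s>0]).argmax()
    mm=cv2.convexHull(np.argwhere(L==l)[:,::-1].astype(np.int32));e=cv2.fitEllipse(mm)
    print('pad',st[l],np.round(e[0],1),np.round(e[1],1),onz(c,*e[0],22,fish).round(1))
E
python3 - <<'E'
from top import *
c=pickle.load(open('wrist1.pkl','rb'))
top(c,(434,88,58),48,58);top(c,(430,-6,44),29,44);top(c,(445,-113,50),38,50)
dark(c,(593,17,22));dark(c,(590,-53,22))
E
```

```text
pred (311, 114, np.float64(22.9)) circ 308.2 114.5 22.9 -> [431.4  87.5  58. ] ell [308.1 114.4] [44.3 45.8] [431.3  87.6  58. ]
pred (312, 197, np.float64(12.7)) circ 310.8 198.5 11.7 -> [428.6  -7.6  44. ] ell [310.6 198.5] [22.4 23. ] [428.4  -7.5  44. ]
pred (329, 281, np.float64(15.2)) circ 328.0 282.0 15.1 -> [ 444. -115.   50.] ell [328.4 282.8] [23.3 30.6] [ 444.4 -116.2   50. ]Traceback (most recent call last):
  File "<stdin>", line 4, in <module>
  File "top.py", line 17, in dark
    mm=cv2.convexHull(np.argwhere(L==l)[:,::-1].astype(np.int32));e=cv2.fitEllipse(mm)
                                                                    ~~~~~~~~~~~~~~^^^^
cv2.error: OpenCV(4.12.0) /io/opencv/modules/imgproc/src/shapedescr.cpp:361: error: (-201:Incorrect size of input array) There should be at least 5 points to fit the ellipse in function 'fitEllipseNoDirect'
```

Emit:
jog_arm([
  {"dp":[0,0.6,-0.5],"twist":[0,0,0]},
  {"dp":[-0.1,1.16,-1.0],"twist":[0,0,0]},
  {"dp":[-0.1,1.16,-1.6],"twist":[0,0,0]},
  {"dp":[-0.1,1.16,-2.2],"twist":[0,0,0]},
  {"dp":[-0.1,1.16,-2.2],"twist":[0,0,0]},
  {"dp":[-0.1,1.16,-2.2],"twist":[0,0,0]},
  {"dp":[-0.1,1.16,-2.2],"twist":[0,0,0]},
  {"dp":[-0.1,1.16,-2.2],"twist":[0,0,0]},
])

```text
t: 3.2
ee_pos: [432.0, 88.6, 87.3]
eef_rot: [[0.052, 0.999, 0.002], [0.999, -0.052, 0.0], [0.001, 0.002, -1.0]]
ft_force: [-0.1, -0.1, 0.1]
grip_width: 0.995
grasp_force: 0.0
```

Run:
```python
from top import *
c=snap('wrist');o=env.get_obs();print(o['ee_pos'],o['eef_rot'],o['q'])
top(c,(431.5,87.5,58),48,58)
```

```text
[431.84058196  88.53334013  87.09167432] [[ 5.22968737e-02  9.98629620e-01  1.97942203e-03]
 [ 9.98631499e-01 -5.22975742e-02  3.03763524e-04]
 [ 4.06866223e-04  1.96082731e-03 -9.99997995e-01]] [-0.01587992  0.47314494 -0.37428651  2.31364548  0.42713247  0.4149177
 -0.79891011]
pred (316, 219, np.float64(35.5)) circ 316.0 217.0 35.2 -> [431.4  88.7  58. ] ell [316.1 216.8] [64.1 69.5] [431.5  88.9  58. ]
```

Emit:
jog_arm([
  {"dp":[0,0,-0.6],"twist":[0,0,0]},
  {"dp":[0,0,-1.1],"twist":[0,0,0]},
  {"dp":[0,0,-1.2],"twist":[0,0,0]},
  {"dp":[0,0,-1.2],"twist":[0,0,0]},
  {"dp":[0,0,-1.2],"twist":[0,0,0]},
  {"dp":[0,0,-1.2],"twist":[0,0,0]},
  {"dp":[0,0,-1.2],"twist":[0,0,0]},
  {"dp":[0,0,-1.2],"twist":[0,0,0]},
])

```text
t: 4.25
ee_pos: [431.3, 88.6, 14.5]
eef_rot: [[0.052, 0.999, 0.001], [0.999, -0.052, 0.0], [0.0, 0.001, -1.0]]
ft_force: [0.0, 0.5, -0.1]
grip_width: 0.999
grasp_force: 0.0
```

Emit:
jog_arm([
  {"dp":[0,0,0],"twist":[0,0,0]},
  {"dp":[0,0,0],"twist":[0,0,0]},
  {"dp":[0,0,0],"twist":[0,0,0]},
  {"dp":[0,0,0],"twist":[0,0,0]},
  {"dp":[0,0,0],"twist":[0,0,0]},
  {"dp":[0,0,0],"twist":[0,0,0]},
  {"dp":[0,0,0],"twist":[0,0,0]},
  {"dp":[0,0,0],"twist":[0,0,0]},
], grip=0, newtons=60)

```text
t: 5.25
ee_pos: [431.3, 88.6, 14.6]
eef_rot: [[0.052, 0.999, 0.0], [0.999, -0.052, -0.0], [-0.0, 0.0, -1.0]]
ft_force: [-0.8, -0.3, 6.5]
grip_width: 0.538
grasp_force: 60.3
```

Emit:
jog_arm([
  {"dp":[0,0,0.4],"twist":[0,0,0]},
  {"dp":[0,0,0.9],"twist":[0,0,0]},
  {"dp":[0.3,-0.2,1.4],"twist":[0,0,0]},
  {"dp":[0.7,-0.8,1.6],"twist":[0,0,0]},
  {"dp":[1.1,-1.5,1.6],"twist":[0,0,0]},
  {"dp":[1.5,-2.2,1.6],"twist":[0,0,0]},
  {"dp":[1.9,-2.8,1.6],"twist":[0,0,0]},
  {"dp":[2.3,-3.4,1.6],"twist":[0,0,0]},
])

```text
t: 6.25
ee_pos: [568.5, -116.9, 109.3]
eef_rot: [[0.052, 0.999, -0.002], [0.999, -0.052, 0.0], [0.0, -0.002, -1.0]]
ft_force: [0.5, 0.6, -4.1]
grip_width: 0.533
grasp_force: 63.3
```

Run:
```python
from top import *
o=env.get_obs();print(o['ee_pos'],o['eef_rot'],o['grip_width'],o['grasp_force'],o['ft_force'])
def dot(c,X):
    u,v=proj(c,X,True);hsv=cv2.cvtColor(c['frame'],cv2.COLOR_RGB2HSV)
    yy,xx=np.mgrid[:400,:640];m=((hsv[:,:,2]<90)&(np.hypot(xx-u,yy-v)<32)).astype(np.uint8)
    N,L,st,ce=cv2.connectedComponentsWithStats(m);l=1+st[1:,4].argmax()
    e=cv2.fitEllipse(cv2.convexHull(np.argwhere(L==l)[:,::-1].astype(np.int32)))
    print('pad',st[l],np.round(e[0],1),np.round(e[1],1),onz(c,*e[0],22,True).round(1))
c=pickle.load(open('wrist1.pkl','rb'));dot(c,(593,17,22));dot(c,(590,-53,22))
c=snap('wrist');pickle.dump(c,open('wrist2.pkl','wb'));save(c,'pics/wrist2.png')
```

```text
[ 568.47217917 -116.8745383   109.27620898] [[ 5.22087524e-02  9.98633502e-01 -2.31849995e-03]
 [ 9.98636177e-01 -5.22081927e-02  3.01350411e-04]
 [ 1.79893924e-04 -2.33107105e-03 -9.99997267e-01]] 0.5331474625202475 63.30649495124817 [ 0.45194389  0.57110556 -4.14155718]
pad [ 421  148   39   42 1234] [440.  168.6] [38.2 42.1] [591.8  17.1  22. ]
pad [ 417  202   38   39 1098] [435.2 220.9] [35.5 40.4] [588.7 -52.3  22. ]
```

View pics/wrist2.png

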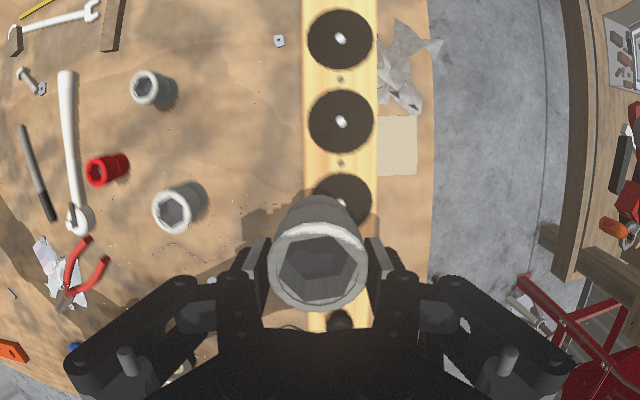

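The wrist picture shows d held upright at (319,265), pad1 at (341,38), pad2 at (341,121), pad3 partly hidden and the knob at (341,322).

Run:
```python
from top import *
c=pickle.load(open('wrist2.pkl','rb'))
hsv=cv2.cvtColor(c['frame'],cv2.COLOR_RGB2HSV);yy,xx=np.mgrid[:400,:640]
for u,v in((341,38),(341,121)):
    m=((hsv[:,:,2]<90)&(np.hypot(xx-u,yy-v)<44)).astype(np.uint8)
    N,L,st,ce=cv2.connectedComponentsWithStats(m);l=1+st[1:,4].argmax()
    e=cv2.fitEllipse(cv2.convexHull(np.argwhere(L==l)[:,::-1].astype(np.int32)))
    print(st[l],np.round(e[0],1),onz(c,*e[0],22,True).round(1))
# rail edges at z=20: per row light-wood span
p=[]
for v in(80,160):
    s=c['frame'][v,290:390].astype(int);print(v,s[::5,2].tolist())
# knob top dark (341,322) z=44 predicted
print(proj(c,(581,-242,44),True).round(),onz(c,341,320,44,True).round(1))
for z in(145,150,155): print('sock top',onz(c,319.5,265,z,True).round(1))
```

```text
[ 308   10   64   59 2842] [339.4  39.1] [593.3  14.2  22. ]
[ 309   90   64   62 2963] [340.4 121. ] [590.6 -54.9  22. ]
80 [133, 130, 116, 155, 166, 157, 150, 152, 157, 163, 131, 156, 158, 158, 169, 162, 161, 162, 150, 194]
160 [122, 129, 127, 131, 152, 148, 139, 131, 147, 159, 132, 161, 163, 150, 168, 156, 154, 157, 176, 176]
[337. 329.] [ 584.7 -231.7   44. ]
sock top [ 569.6 -119.3  145. ]
sock top [ 569.7 -116.7  150. ]
sock top [ 569.9 -114.1  155. ]
```

Emit:
jog_arm([
  {"dp":[0.1,-0.5,0],"twist":[0,0,0]},
  {"dp":[0.25,-1.0,0],"twist":[0,0,0]},
  {"dp":[0.25,-1.28,0],"twist":[0,0,0]},
  {"dp":[0.25,-1.28,-0.4],"twist":[0,0,0]},
  {"dp":[0.25,-1.28,-0.8],"twist":[0,0,0]},
  {"dp":[0.25,-1.28,-0.9],"twist":[0,0,0]},
  {"dp":[0.25,-1.28,-0.9],"twist":[0,0,0]},
  {"dp":[0.25,-1.28,-0.9],"twist":[0,0,0]},
])

```text
t: 7.3
ee_pos: [584.9, -192.0, 57.1]
eef_rot: [[0.051, 0.999, 0.002], [0.999, -0.051, -0.0], [-0.0, 0.002, -1.0]]
ft_force: [1.1, -0.1, -3.2]
grip_width: 0.54
grasp_force: 63.2
```

Run:
```python
from top import *
o=env.get_obs();print(o['ee_pos'],o['grasp_force'],o['ft_force'])
c=snap('wrist');hsv=cv2.cvtColor(c['frame'],cv2.COLOR_RGB2HSV);yy,xx=np.mgrid[:400,:640]
for X in((592.7,16.3,22),(589.7,-53.6,22),(586.7,-123.6,22)):
    u,v=proj(c,X,True);m=((hsv[:,:,2]<90)&(np.hypot(xx-u,yy-v)<50)).astype(np.uint8)
    N,L,st,ce=cv2.connectedComponentsWithStats(m);l=1+st[1:,4].argmax()
    e=cv2.fitEllipse(cv2.convexHull(np.argwhere(L==l)[:,::-1].astype(np.int32)))
    print((u,v),st[l],np.round(e[0],1),onz(c,*e[0],22,True).round(1))
```

```text
[ 584.8691463  -191.99437305   57.10033902] 63.15253257751465 [ 1.14251976 -0.13097275 -3.15249782]Traceback (most recent call last):
  File "<stdin>", line 6, in <module>
ValueError: attempt to get argmax of an empty sequence
```

```bash
cat > pads.py <<'E'
from top import *
def pads(c,Xs,rm=50):
    hsv=cv2.cvtColor(c['frame'],cv2.COLOR_RGB2HSV);yy,xx=np.mgrid[:400,:640]
    for X in Xs:
        u,v=proj(c,X,True);m=((hsv[:,:,2]<90)&(np.hypot(xx-u,yy-v)<rm)).astype(np.uint8)
        N,L,st,ce=cv2.connectedComponentsWithStats(m)
        if N<2: print((u,v),'none');continue
        l=1+st[1:,4].argmax()
        e=cv2.fitEllipse(cv2.convexHull(np.argwhere(L==l)[:,::-1].astype(np.int32)))
        print(np.round((u,v)),st[l],np.round(e[0],1),onz(c,*e[0],22,True).round(1))
P=[(592.7,16.3,22),(589.7,-53.6,22),(586.7,-123.6,22),(583.7,-193.5,22)]
E
python3 - <<'E'
from pads import *
pads(snap('wrist'),P[1:3])
E
```

```text
[314.  11.] [ 272    0   84   51 3375] [313.3  12.8] [589.5 -54.7  22. ]
[314. 114.] [ 273   72   84   84 4897] [314.3 113.1] [ 586.7 -123.2   22. ]
```

Pad3 measures (586.7,-123.2), which confirms the line. Lowering now.

Emit:
jog_arm([
  {"dp":[-0.02,-0.025,-0.1],"twist":[0,0,0]},
  {"dp":[-0.02,-0.025,-0.2],"twist":[0,0,0]},
  {"dp":[-0.02,-0.025,-0.28],"twist":[0,0,0]},
  {"dp":[-0.02,-0.025,-0.31],"twist":[0,0,0]},
  {"dp":[-0.02,-0.025,-0.335],"twist":[0,0,0]},
  {"dp":[-0.02,-0.025,-0.335],"twist":[0,0,0]},
  {"dp":[-0.02,-0.025,-0.335],"twist":[0,0,0]},
  {"dp":[-0.02,-0.025,-0.335],"twist":[0,0,0]},
])

```text
t: 8.4
ee_pos: [582.8, -193.6, 36.7]
eef_rot: [[0.052, 0.999, -0.0], [0.999, -0.052, -0.0], [-0.0, -0.0, -1.0]]
ft_force: [-3.0, -0.0, 5.9]
grip_width: 0.534
grasp_force: 64.1
```

Emit:
jog_arm([
  {"dp":[0,0,0],"twist":[0,0,0]},
  {"dp":[0,0,0],"twist":[0,0,0]},
  {"dp":[0,0,0],"twist":[0,0,0]},
  {"dp":[0,0,0],"twist":[0,0,0]},
  {"dp":[0,0,0.3],"twist":[0,0,0]},
  {"dp":[0,0,0.8],"twist":[0,0,0]},
  {"dp":[0,0,1.3],"twist":[0,0,0]},
  {"dp":[0,0,1.8],"twist":[0,0,0]},
], grip=80)

```text
t: 9.4
ee_pos: [583.2, -193.7, 146.4]
eef_rot: [[0.052, 0.999, 0.001], [0.999, -0.052, -0.0], [-0.0, 0.001, -1.0]]
ft_force: [-0.4, -0.4, 0.1]
grip_width: 0.937
grasp_force: 0.0
```

Run:
```python
from pads import *
c=snap('wrist');save(c,'pics/wrist3.png');print(env.get_obs()['ee_pos'],env.get_obs()['grip_width'])
top(c,(583.6,-193.5,80),48,80);pads(c,P[1:3])
```

```text
[ 586.01488223 -194.0236117   150.38996338] 0.9319906955095393
pred (317, 202, np.float64(30.4)) circ 316.8 203.0 30.2 -> [ 583.1 -194.4   80. ] ell [317.  202.9] [57.1 60.2] [ 583.2 -194.3   80. ]
[316.  40.] [ 287   14   59   54 2411] [316.   40.2] [589.5 -53.6  22. ]
[317. 113.] [ 288   84   59   58 2544] [316.8 112.2] [ 586.7 -123.1   22. ]
```

View pics/wrist3.png

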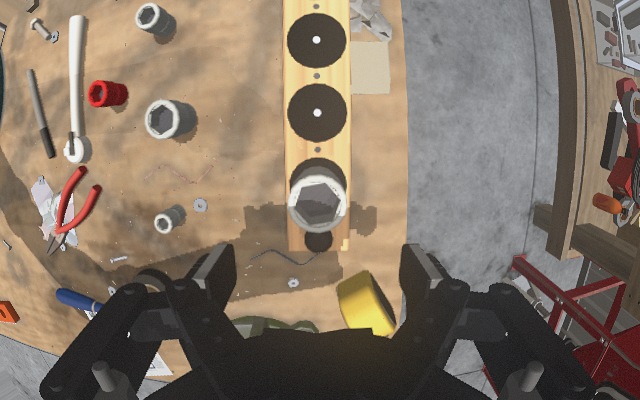

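The wrist picture shows d upright on the pad next to the knob at (317,203). It measures (583.2,-194.4) against a pad at (583.7,-193), so it is centred. Next is c.

Emit:
jog_arm([
  {"dp":[-0.6,0.3,0],"twist":[0,0,0]},
  {"dp":[-1.2,0.6,0],"twist":[0,0,0]},
  {"dp":[-1.8,1.0,-0.3],"twist":[0,0,0]},
  {"dp":[-2.32,1.31,-0.6],"twist":[0,0,0]},
  {"dp":[-2.32,1.31,-0.95],"twist":[0,0,0]},
  {"dp":[-2.32,1.31,-0.95],"twist":[0,0,0]},
  {"dp":[-2.32,1.31,-0.95],"twist":[0,0,0]},
  {"dp":[-2.32,1.31,-0.95],"twist":[0,0,0]},
], grip=80)

```text
t: 10.45
ee_pos: [445.0, -115.4, 88.0]
eef_rot: [[0.052, 0.999, 0.002], [0.999, -0.052, -0.0], [-0.0, 0.002, -1.0]]
ft_force: [0.6, -0.3, -0.5]
grip_width: 0.937
grasp_force: 0.0
```

Run:
```python
from pads import *
c=snap('wrist');print(env.get_obs()['ee_pos'])
top(c,(444,-115,50),38,50)
```

```text
[ 444.80318208 -115.43302907   87.84437259]
pred (315, 213, np.float64(27.1)) circ 315.5 212.5 26.7 -> [ 444.1 -114.9   50. ] ell [315.6 212. ] [49.4 52.5] [ 444.1 -114.5   50. ]
```

Emit:
jog_arm([
  {"dp":[-0.01,0.01,-0.6],"twist":[0,0,0]},
  {"dp":[-0.01,0.01,-1.1],"twist":[0,0,0]},
  {"dp":[-0.01,0.01,-1.22],"twist":[0,0,0]},
  {"dp":[-0.01,0.01,-1.22],"twist":[0,0,0]},
  {"dp":[-0.01,0.01,-1.22],"twist":[0,0,0]},
  {"dp":[-0.01,0.01,-1.22],"twist":[0,0,0]},
  {"dp":[-0.01,0.01,-1.22],"twist":[0,0,0]},
  {"dp":[-0.01,0.01,-1.22],"twist":[0,0,0]},
])

```text
t: 11.5
ee_pos: [443.3, -114.6, 14.2]
eef_rot: [[0.052, 0.999, 0.0], [0.999, -0.052, -0.0], [-0.0, 0.0, -1.0]]
ft_force: [-0.5, 0.4, -0.4]
grip_width: 0.934
grasp_force: 0.0
```

Emit:
jog_arm([
  {"dp":[0,0,0],"twist":[0,0,0]},
  {"dp":[0,0,0],"twist":[0,0,0]},
  {"dp":[0,0,0],"twist":[0,0,0]},
  {"dp":[0,0,0],"twist":[0,0,0]},
  {"dp":[0,0,0],"twist":[0,0,0]},
  {"dp":[0,0,0],"twist":[0,0,0]},
  {"dp":[0,0,0],"twist":[0,0,0]},
  {"dp":[0,0,0],"twist":[0,0,0]},
], grip=0, newtons=60)

```text
t: 12.5
ee_pos: [443.3, -114.5, 14.3]
eef_rot: [[0.052, 0.999, 0.0], [0.999, -0.052, -0.0], [-0.0, 0.0, -1.0]]
ft_force: [-0.4, 0.6, 5.8]
grip_width: 0.414
grasp_force: 59.2
```

Emit:
jog_arm([
  {"dp":[0,0,0.5],"twist":[0,0,0]},
  {"dp":[0.2,0,1.1],"twist":[0,0,0]},
  {"dp":[0.8,-0.1,1.2],"twist":[0,0,0]},
  {"dp":[1.4,-0.1,1.2],"twist":[0,0,0]},
  {"dp":[2.0,-0.14,1.2],"twist":[0,0,0]},
  {"dp":[2.39,-0.145,0.9],"twist":[0,0,0]},
  {"dp":[2.39,-0.145,0.7],"twist":[0,0,0]},
  {"dp":[2.39,-0.145,0.7],"twist":[0,0,0]},
])

```text
t: 13.5
ee_pos: [583.5, -123.1, 54.2]
eef_rot: [[0.052, 0.999, -0.006], [0.999, -0.052, 0.0], [-0.0, -0.006, -1.0]]
ft_force: [-0.7, 0.6, -1.6]
grip_width: 0.413
grasp_force: 60.9
```

Emit:
jog_arm([
  {"dp":[0,0,0],"twist":[0,0,0]},
  {"dp":[0,0,0],"twist":[0,0,0]},
  {"dp":[0,0,0],"twist":[0,0,0]},
  {"dp":[0,0,0],"twist":[0,0,0]},
  {"dp":[0,0,0],"twist":[0,0,0]},
  {"dp":[0,0,0],"twist":[0,0,0]},
  {"dp":[0,0,0],"twist":[0,0,0]},
  {"dp":[0,0,0],"twist":[0,0,0]},
])

```text
t: 14.5
ee_pos: [586.6, -123.2, 55.9]
eef_rot: [[0.052, 0.999, -0.0], [0.999, -0.052, 0.0], [0.0, -0.0, -1.0]]
ft_force: [0.6, 0.3, -1.4]
grip_width: 0.417
grasp_force: 60.9
```

Emit:
jog_arm([
  {"dp":[0,0,-0.1],"twist":[0,0,0]},
  {"dp":[0,0,-0.2],"twist":[0,0,0]},
  {"dp":[0,0,-0.28],"twist":[0,0,0]},
  {"dp":[0,0,-0.3],"twist":[0,0,0]},
  {"dp":[0,0,-0.32],"twist":[0,0,0]},
  {"dp":[0,0,-0.32],"twist":[0,0,0]},
  {"dp":[0,0,-0.32],"twist":[0,0,0]},
  {"dp":[0,0,-0.32],"twist":[0,0,0]},
])

```text
t: 15.5
ee_pos: [586.7, -123.2, 36.8]
eef_rot: [[0.052, 0.999, 0.0], [0.999, -0.052, -0.0], [-0.0, 0.0, -1.0]]
ft_force: [-0.7, -1.1, -1.8]
grip_width: 0.413
grasp_force: 60.9
```

Emit:
jog_arm([
  {"dp":[0,0,0],"twist":[0,0,0]},
  {"dp":[0,0,0],"twist":[0,0,0]},
  {"dp":[0,0,0],"twist":[0,0,0]},
  {"dp":[0,0,0],"twist":[0,0,0]},
  {"dp":[0,0,0.3],"twist":[0,0,0]},
  {"dp":[0,0,0.8],"twist":[0,0,0]},
  {"dp":[0,0,1.3],"twist":[0,0,0]},
  {"dp":[0,0,1.7],"twist":[0,0,0]},
], grip=70)

```text
t: 16.5
ee_pos: [587.1, -123.2, 141.3]
eef_rot: [[0.052, 0.999, 0.002], [0.999, -0.052, -0.0], [-0.0, 0.002, -1.0]]
ft_force: [0.7, 0.1, -0.7]
grip_width: 0.821
grasp_force: 0.0
```

Run:
```python
from pads import *
c=snap('wrist');print(env.get_obs()['ee_pos'],env.get_obs()['grip_width'])
top(c,(586.6,-123.5,72),38,72);pads(c,P[0:2])
```

```text
[ 589.25015103 -123.20893591  144.16505583] 0.8223248157117767
pred (316, 202, np.float64(23.8)) circ 317.1 202.5 23.4 -> [ 587.3 -124.2   72. ] ell [317.2 202.1] [44.7 46.4] [ 587.4 -124.    72. ]
[315.  40.] [ 286   13   59   55 2496] [314.9  39.7] [592.5  16.2  22. ]
[316. 113.] [ 286   84   60   59 2635] [315.6 112.9] [589.6 -53.3  22. ]
```

Emit:
jog_arm([
  {"dp":[-0.7,0.5,0],"twist":[0,0,0]},
  {"dp":[-1.4,1.0,0],"twist":[0,0,0]},
  {"dp":[-2.1,1.5,-0.3],"twist":[0,0,0]},
  {"dp":[-2.65,1.93,-0.6],"twist":[0,0,0]},
  {"dp":[-2.65,1.93,-0.95],"twist":[0,0,0]},
  {"dp":[-2.65,1.93,-0.95],"twist":[0,0,0]},
  {"dp":[-2.65,1.93,-0.95],"twist":[0,0,0]},
  {"dp":[-2.65,1.93,-0.95],"twist":[0,0,0]},
])

```text
t: 17.55
ee_pos: [428.8, -7.7, 82.5]
eef_rot: [[0.053, 0.999, 0.002], [0.999, -0.053, 0.0], [0.0, 0.002, -1.0]]
ft_force: [0.1, 0.2, 0.9]
grip_width: 0.819
grasp_force: 0.0
```

Run:
```python
from pads import *
c=snap('wrist');o=env.get_obs();print(o['ee_pos'],o['q'])
top(c,(428.5,-7.5,44),29,44)
```

```text
[428.57928329  -7.70859892  82.35005761] [ 0.24033271  0.47987927 -0.42433666  2.34015428  0.50670642  0.40290222
 -0.66545111]
pred (317, 213, np.float64(20.7)) circ 316.2 211.8 20.0 -> [428.3  -6.7  44. ] ell [316.1 212.7] [37.  39.1] [428.2  -7.4  44. ]
```

Emit:
jog_arm([
  {"dp":[0,0.01,-0.6],"twist":[0,0,0]},
  {"dp":[0,0.01,-1.1],"twist":[0,0,0]},
  {"dp":[0,0.01,-1.17],"twist":[0,0,0]},
  {"dp":[0,0.01,-1.17],"twist":[0,0,0]},
  {"dp":[0,0.01,-1.17],"twist":[0,0,0]},
  {"dp":[0,0.01,-1.17],"twist":[0,0,0]},
  {"dp":[0,0.01,-1.17],"twist":[0,0,0]},
  {"dp":[0,0.01,-1.17],"twist":[0,0,0]},
])

```text
t: 18.6
ee_pos: [427.7, -6.9, 11.7]
eef_rot: [[0.052, 0.999, 0.0], [0.999, -0.052, 0.0], [0.0, 0.0, -1.0]]
ft_force: [1.1, -0.3, -0.2]
grip_width: 0.824
grasp_force: 0.0
```

Emit:
jog_arm([
  {"dp":[0,0,0],"twist":[0,0,0]},
  {"dp":[0,0,0],"twist":[0,0,0]},
  {"dp":[0,0,0],"twist":[0,0,0]},
  {"dp":[0,0,0],"twist":[0,0,0]},
  {"dp":[0,0,0],"twist":[0,0,0]},
  {"dp":[0,0,0],"twist":[0,0,0]},
  {"dp":[0,0,0],"twist":[0,0,0]},
  {"dp":[0,0,0],"twist":[0,0,0]},
], grip=0, newtons=50)

```text
t: 19.6
ee_pos: [427.6, -6.8, 11.7]
eef_rot: [[0.052, 0.999, 0.0], [0.999, -0.052, -0.0], [-0.0, 0.0, -1.0]]
ft_force: [-0.8, 0.2, 6.0]
grip_width: 0.301
grasp_force: 48.9
```

Emit:
jog_arm([
  {"dp":[0,0,0.5],"twist":[0,0,0]},
  {"dp":[0.2,0,1.1],"twist":[0,0,0]},
  {"dp":[0.9,-0.2,1.2],"twist":[0,0,0]},
  {"dp":[1.6,-0.4,1.2],"twist":[0,0,0]},
  {"dp":[2.3,-0.7,1.2],"twist":[0,0,0]},
  {"dp":[2.7,-0.775,1.0],"twist":[0,0,0]},
  {"dp":[2.7,-0.775,0.7],"twist":[0,0,0]},
  {"dp":[2.7,-0.775,0.7],"twist":[0,0,0]},
])

```text
t: 20.6
ee_pos: [585.7, -53.1, 51.1]
eef_rot: [[0.051, 0.999, -0.007], [0.999, -0.051, -0.0], [-0.0, -0.007, -1.0]]
ft_force: [-0.4, -0.3, -1.8]
grip_width: 0.308
grasp_force: 49.8
```

Emit:
jog_arm([
  {"dp":[0,0,0],"twist":[0,0,0]},
  {"dp":[0,0,0],"twist":[0,0,0]},
  {"dp":[0,0,0],"twist":[0,0,0]},
  {"dp":[0,0,0],"twist":[0,0,0]},
  {"dp":[0,0,0],"twist":[0,0,0]},
  {"dp":[0,0,0],"twist":[0,0,0]},
  {"dp":[0,0,0],"twist":[0,0,0]},
  {"dp":[0,0,0],"twist":[0,0,0]},
])

```text
t: 21.6
ee_pos: [589.5, -53.3, 53.5]
eef_rot: [[0.052, 0.999, -0.0], [0.999, -0.052, -0.0], [-0.0, -0.0, -1.0]]
ft_force: [-0.4, 1.4, -1.4]
grip_width: 0.306
grasp_force: 49.8
```

Emit:
jog_arm([
  {"dp":[0,0,-0.1],"twist":[0,0,0]},
  {"dp":[0,0,-0.2],"twist":[0,0,0]},
  {"dp":[0,0,-0.28],"twist":[0,0,0]},
  {"dp":[0,0,-0.31],"twist":[0,0,0]},
  {"dp":[0,0,-0.325],"twist":[0,0,0]},
  {"dp":[0,0,-0.325],"twist":[0,0,0]},
  {"dp":[0,0,-0.325],"twist":[0,0,0]},
  {"dp":[0,0,-0.325],"twist":[0,0,0]},
])

```text
t: 22.6
ee_pos: [589.6, -53.3, 34.1]
eef_rot: [[0.052, 0.999, 0.0], [0.999, -0.052, -0.0], [-0.0, 0.0, -1.0]]
ft_force: [-0.3, 0.1, -1.4]
grip_width: 0.305
grasp_force: 49.8
```

Emit:
jog_arm([
  {"dp":[0,0,0],"twist":[0,0,0]},
  {"dp":[0,0,0],"twist":[0,0,0]},
  {"dp":[0,0,0],"twist":[0,0,0]},
  {"dp":[0,0,0],"twist":[0,0,0]},
  {"dp":[0,0,0.3],"twist":[0,0,0]},
  {"dp":[0,0,0.8],"twist":[0,0,0]},
  {"dp":[0,0,1.3],"twist":[0,0,0]},
  {"dp":[0,0,1.7],"twist":[0,0,0]},
], grip=65)

```text
t: 23.6
ee_pos: [590.1, -53.1, 138.5]
eef_rot: [[0.052, 0.999, 0.002], [0.999, -0.052, -0.0], [0.0, 0.002, -1.0]]
ft_force: [0.8, -0.7, 0.3]
grip_width: 0.763
grasp_force: 0.0
```

Run:
```python
from pads import *
c=snap('wrist');print(env.get_obs()['ee_pos'],env.get_obs()['grip_width'])
top(c,(589.5,-53.5,66),29,66);pads(c,P[0:1])
```

```text
[592.19810237 -52.9669167  141.38129883] 0.7629300548426899
pred (316, 201, np.float64(17.9)) circ 316.9 201.7 17.3 -> [590.1 -54.6  66. ] ell [317.  201.9] [33.9 34.3] [590.1 -54.7  66. ]
[316. 113.] [ 286   84   60   59 2689] [315.5 113.1] [592.5  16.6  22. ]
```

Emit:
jog_arm([
  {"dp":[-0.6,-0.5,0],"twist":[0,0,0]},
  {"dp":[-1.2,-1.1,0],"twist":[0,0,0]},
  {"dp":[-1.8,-1.7,0],"twist":[0,0,0]},
  {"dp":[-2.4,-2.3,-0.3],"twist":[0,0,0]},
  {"dp":[-2.75,-2.77,-0.7],"twist":[0,0,0]},
  {"dp":[-2.75,-2.77,-0.9],"twist":[0,0,0]},
  {"dp":[-2.75,-2.77,-0.9],"twist":[0,0,0]},
  {"dp":[-2.75,-2.77,-0.9],"twist":[0,0,0]},
])

```text
t: 24.65
ee_pos: [426.4, -218.4, 82.8]
eef_rot: [[0.049, 0.999, 0.002], [0.999, -0.049, 0.0], [0.0, 0.002, -1.0]]
ft_force: [0.4, -0.3, -0.3]
grip_width: 0.761
grasp_force: 0.0
```

Run:
```python
from pads import *
c=snap('wrist');o=env.get_obs();print(o['ee_pos'])
top(c,(425.5,-219,40),22,40)
```

```text
[ 426.32589777 -218.5057088    82.830151  ]
pred (316, 212, np.float64(15.4)) circ 312.9 211.7 14.6 -> [ 423.5 -218.7   40. ] ell [312.7 211.7] [27.6 28.8] [ 423.4 -218.7   40. ]
```

Emit:
jog_arm([
  {"dp":[-0.04,0,-0.6],"twist":[0,0,0]},
  {"dp":[-0.04,0,-1.1],"twist":[0,0,0]},
  {"dp":[-0.04,0,-1.21],"twist":[0,0,0]},
  {"dp":[-0.04,0,-1.21],"twist":[0,0,0]},
  {"dp":[-0.04,0,-1.21],"twist":[0,0,0]},
  {"dp":[-0.04,0,-1.21],"twist":[0,0,0]},
  {"dp":[-0.04,0,-1.21],"twist":[0,0,0]},
  {"dp":[-0.04,0,-1.21],"twist":[0,0,0]},
])

```text
t: 25.7
ee_pos: [422.2, -219.7, 9.7]
eef_rot: [[0.052, 0.999, 0.0], [0.999, -0.052, -0.0], [-0.0, 0.0, -1.0]]
ft_force: [-0.0, 0.4, 0.3]
grip_width: 0.762
grasp_force: 0.0
```

Emit:
jog_arm([
  {"dp":[0,0,0],"twist":[0,0,0]},
  {"dp":[0,0,0],"twist":[0,0,0]},
  {"dp":[0,0,0],"twist":[0,0,0]},
  {"dp":[0,0,0],"twist":[0,0,0]},
  {"dp":[0,0,0],"twist":[0,0,0]},
  {"dp":[0,0,0],"twist":[0,0,0]},
  {"dp":[0,0,0],"twist":[0,0,0]},
  {"dp":[0,0,0],"twist":[0,0,0]},
], grip=0, newtons=50)

```text
t: 26.7
ee_pos: [422.3, -219.5, 9.5]
eef_rot: [[0.052, 0.999, 0.0], [0.999, -0.052, -0.0], [-0.0, 0.0, -1.0]]
ft_force: [0.0, 0.7, 4.5]
grip_width: 0.216
grasp_force: 48.9
```

Emit:
jog_arm([
  {"dp":[0,0,0.6],"twist":[0,0,0]},
  {"dp":[0.2,0.3,1.3],"twist":[0,0,0]},
  {"dp":[0.7,1.0,1.7],"twist":[0,0,0]},
  {"dp":[1.2,1.7,1.7],"twist":[0,0,0]},
  {"dp":[1.7,2.4,1.7],"twist":[0,0,0]},
  {"dp":[2.2,3.1,1.7],"twist":[0,0,0]},
  {"dp":[2.6,3.6,1.5],"twist":[0,0,0]},
  {"dp":[2.83,3.92,1.2],"twist":[0,0,0]},
])

```text
t: 27.7
ee_pos: [593.4, 18.2, 81.0]
eef_rot: [[0.05, 0.999, 0.001], [0.999, -0.05, 0.001], [0.001, 0.001, -1.0]]
ft_force: [0.3, -0.7, -0.6]
grip_width: 0.218
grasp_force: 49.0
```

Emit:
jog_arm([
  {"dp":[0,0,-0.1],"twist":[0,0,0]},
  {"dp":[0,0,-0.3],"twist":[0,0,0]},
  {"dp":[0,0,-0.5],"twist":[0,0,0]},
  {"dp":[0,0,-0.5],"twist":[0,0,0]},
  {"dp":[0,0,-0.5],"twist":[0,0,0]},
  {"dp":[0,0,-0.5],"twist":[0,0,0]},
  {"dp":[0,0,-0.5],"twist":[0,0,0]},
  {"dp":[0,0,-0.5],"twist":[0,0,0]},
])

```text
t: 28.7
ee_pos: [592.1, 15.8, 51.7]
eef_rot: [[0.052, 0.999, 0.0], [0.999, -0.052, -0.0], [0.0, 0.0, -1.0]]
ft_force: [0.2, 0.0, -0.5]
grip_width: 0.216
grasp_force: 49.0
```

Final TCP z should be 9.5+22 = 31.5, aiming for 31.8, so dz is -0.33.

Emit:
jog_arm([
  {"dp":[0,0,-0.1],"twist":[0,0,0]},
  {"dp":[0,0,-0.2],"twist":[0,0,0]},
  {"dp":[0,0,-0.28],"twist":[0,0,0]},
  {"dp":[0,0,-0.31],"twist":[0,0,0]},
  {"dp":[0,0,-0.33],"twist":[0,0,0]},
  {"dp":[0,0,-0.33],"twist":[0,0,0]},
  {"dp":[0,0,-0.33],"twist":[0,0,0]},
  {"dp":[0,0,-0.33],"twist":[0,0,0]},
])

```text
t: 29.7
ee_pos: [592.1, 15.7, 31.7]
eef_rot: [[0.052, 0.999, 0.0], [0.999, -0.052, 0.0], [0.0, 0.0, -1.0]]
ft_force: [-0.9, 1.1, 0.0]
grip_width: 0.22
grasp_force: 49.1
```

Emit:
jog_arm([
  {"dp":[0,0,0],"twist":[0,0,0]},
  {"dp":[0,0,0],"twist":[0,0,0]},
  {"dp":[0,0,0],"twist":[0,0,0]},
  {"dp":[0,0,0],"twist":[0,0,0]},
  {"dp":[0,0,0.3],"twist":[0,0,0]},
  {"dp":[0,0,0.8],"twist":[0,0,0]},
  {"dp":[0,0,1.3],"twist":[0,0,0]},
  {"dp":[0,0,1.7],"twist":[0,0,0]},
], grip=65)

```text
t: 30.7
ee_pos: [592.5, 15.9, 136.2]
eef_rot: [[0.052, 0.999, 0.002], [0.999, -0.052, 0.0], [0.0, 0.002, -1.0]]
ft_force: [-0.2, -0.5, -0.6]
grip_width: 0.765
grasp_force: 0.0
```

Emit:
jog_arm([
  {"dp":[-0.3,0.2,0.5],"twist":[0,0,0]},
  {"dp":[-0.7,0.4,1.0],"twist":[0,0,0]},
  {"dp":[-1.0,0.5,1.5],"twist":[0,0,0]},
  {"dp":[-1.3,0.5,1.7],"twist":[0,0,0]},
  {"dp":[-1.5,0.5,1.8],"twist":[0,0,0]},
  {"dp":[-1.5,0.5,1.8],"twist":[0,0,0]},
  {"dp":[-1.5,0.5,1.8],"twist":[0,0,0]},
  {"dp":[-1.5,0.5,1.8],"twist":[0,0,0]},
])

```text
t: 31.7
ee_pos: [502.3, 45.6, 241.1]
eef_rot: [[0.052, 0.999, -0.001], [0.999, -0.052, 0.0], [0.0, -0.001, -1.0]]
ft_force: [-0.1, -0.1, -0.1]
grip_width: 0.761
grasp_force: 0.0
```

Run:
```python
from pads import *
c=snap('wrist');save(c,'pics/wrist4.png')
for p,(d,H) in zip(P,((22,40),(29,44),(38,50),(48,58))):
    try: top(c,(p[0],p[1],22+H),d,22+H)
    except Exception as e: print(e)
a=cv2.resize(snap('side')['frame'][130:310,220:440],None,fx=3,fy=3,interpolation=2)
cv2.imwrite('pics/crop4.png',a[:,:,::-1])
```

```text
pred (395, 196, np.float64(8.9)) circ 395.0 196.2 8.7 -> [593.   16.2  62. ] ell [395.1 196.2] [16.6 17.4] [593.1  16.2  62. ]
pred (392, 251, np.float64(11.2)) circ 410.0 243.5 8.1 -> [613.2 -44.6  66. ] ell [408.5 245.1] [ 7.8 18.9] [611.3 -46.7  66. ]
pred (388, 301, np.float64(13.9)) circ 385.6 301.8 11.1 -> [ 583.9 -124.8   72. ] ell [385.6 301.9] [21.2 21.5] [ 583.9 -125.    72. ]
pred (384, 344, np.float64(16.5)) circ 380.0 333.5 2.1 -> [ 577.3 -173.    80. ] ell [380.3 333.9] [2.4 4.6] [ 577.7 -173.8   80. ]
```

View pics/wrist4.png

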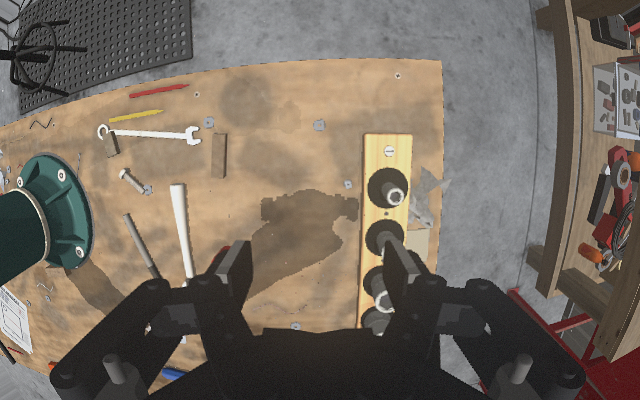

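View pics/crop4.png

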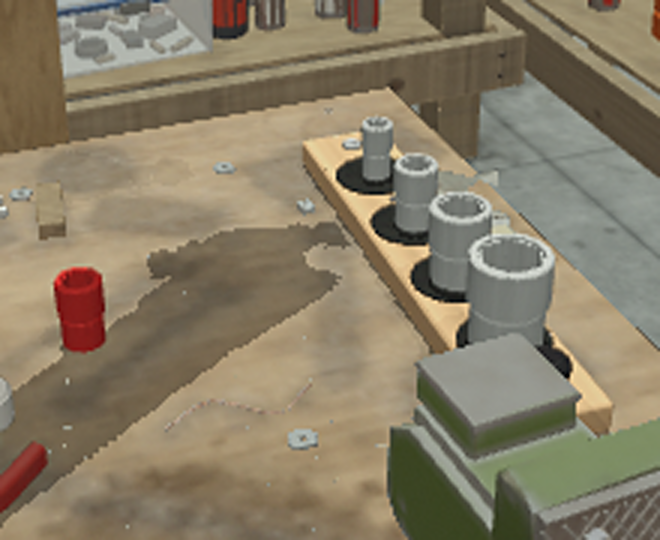

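Run:
```python
from h import *
c=snap('side');hsv=cv2.cvtColor(c['frame'],cv2.COLOR_RGB2HSV)
for p,d,H,n in zip([(592.7,16.3),(589.6,-53.4),(586.7,-123.2),(583.7,-193)],(22,29,38,48),(40,44,50,58),'abcd'):
    print(n,'pad',proj(c,(*p,22)).round(1),'pred top',proj(c,(*p,22+H)).round(1), 'pad ends x',[proj(c,(p[0]+s*28,p[1],22))[0].round(1) for s in(-1,1)])
    r=int(proj(c,(*p,22+H-8))[1]); u=proj(c,(*p,22+H))[0]
    row=hsv[r,int(u)-25:int(u)+26]; xs=np.where((row[:,1]<60))[0]+int(u)-25; print('  socket span row',r,xs.tolist())
    v=int(proj(c,(*p,22))[1]);xs=np.where(hsv[v,int(u)-25:int(u)+26,2]<90)[0]+int(u)-25;print('  dark',v,xs.tolist())
```

```text
a pad [344.4 188.5] pred top [344.7 171.5] pad ends x [np.float64(332.0), np.float64(356.5)]
  socket span row 174 [341, 342, 343, 344, 345, 346, 347, 348, 349, 350, 353, 354, 355, 356]
  dark 188 [323, 332, 333, 334, 335, 336, 337, 338, 339, 340, 350, 351]
b pad [356.8 204.4] pred top [357.4 184.8] pad ends x [np.float64(343.7), np.float64(369.6)]
  socket span row 188 [332, 333, 334, 335, 336, 337, 338, 339, 340, 341, 342, 343, 344, 345, 346, 347, 348, 349, 350, 351, 352, 353, 354, 355, 356, 357, 358, 359, 360, 361, 362, 363, 364, 365, 366, 367, 368, 369, 370, 371, 372, 373, 374, 378, 379, 380, 381, 382]
  dark 204 [344, 345, 346, 347, 348, 349, 350, 351]
c pad [371.  222.6] pred top [372.2 199.1] pad ends x [np.float64(357.2), np.float64(384.6)]
  socket span row 202 [347, 348, 349, 350, 351, 352, 353, 354, 355, 356, 357, 358, 359, 360, 361, 362, 363, 364, 365, 366, 367, 368, 369, 370, 371, 372, 373, 374, 375, 376, 377, 378, 379, 380, 381, 382, 383, 384, 385, 386, 387, 388, 389, 395, 396, 397]
  dark 222 [357, 358, 359, 360, 361, 362, 363]
d pad [387.3 243.5] pred top [389.5 214.8] pad ends x [np.float64(372.6), np.float64(401.7)]
  socket span row 218 [364, 365, 366, 367, 368, 369, 370, 371, 372, 373, 374, 375, 376, 377, 378, 379, 380, 381, 382, 383, 384, 385, 386, 387, 388, 389, 390, 391, 392, 393, 394, 395, 396, 397, 398, 399, 400, 401, 402, 403, 404, 411, 412, 413, 414]
  dark 243 [372, 373, 374, 375, 401, 402, 403]
```

All four stand upright within about 2 mm of their pad centres, in the right order, and the gripper is clear. Handing in.

```bash
python3 -c "
from cell import env
print(env.job_done())"
```

```text
the job is handed in; nothing more can be done
None
```

The job is handed in: d, c, b and a (biggest to smallest) stand upright with openings up on pad4 to pad1, d next to the knob, each within about 2 mm of its pad centre, at about 32 s of the 93 s allowed.

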